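# Index the bench magnifier over the specimen slide

## Robot

A 6-joint arm with a two-finger parallel gripper is mounted at the origin on the work surface. World frame = base frame: x ahead of the robot, y to its left, z up, the work surface at z = 0. Lengths are in m, angles in rad, forces in N, time in s.
With the tool pointing down it reaches from about 0.375 to 0.9 m from the base axis. Payload 3.1 kg.
Tool frame: the origin (TCP) lies on the centre line of the jaws, within the pads' length; the fingertips stand 14 mm ahead of it and the grasp point (between the pads) lies 5 mm behind it; z points along the fingers, y is the line along which they close (so a half turn about z gives the same grasp; the last joint's range is limited). The gripper opens to 87 mm and grips with 3 to 60 N. Pads are 19 mm wide; open, the fingers measure 117 mm over their backs; the gripper's body (75 mm by 190 mm) begins 51 mm behind the grasp point.
Start: joints at [-1.367, 0.527, 1.433, -0, 1.181, -0.178], TCP at [0.233, -0.58, 0.237] pointing down, gripper open.
Joint ranges: [-3.08, 3.08], [-0.75, 2.2], [0.22, 2.44], [-1.43, 4.57], [0, 2.65], [-2.85, 2.85]. Speed limits (rad/s): [2.79, 2.79, 3.14, 3.14, 3.14, 3.14].

## Interface

Orientations are given as a unit quaternion [w, x, y, z].
In Python, from plant import env, vision, workorder gives the robot as it stands. The module is installed in compiled form; this text tells all that it offers.
- The arm moves only by the tool send_rows, never from a script. Its argument "steps" is a list of rows, each an object of numbers: "fingers": the opening, from 0 (shut) to 1 (fully open); "x", "y", "z": the shift along the tool's x, y, z in mm; "spin": the turn about the tool's z in degrees. A call has 1 to 10 rows; each row shifts and turns the commanded pose from where the row before left it, along the tool's axes as they then stand; what a row does not reach is not made up. A row lasts 1/12 s, in which the tool goes at most 41.7 mm and 7.16 degrees, less where a joint would pass 70% of its speed; a pose out of reach is approached as far as the arm can. A call with a gripper value outside its range is refused whole. The fingers move at their own pace and stop on an object; "force" is the grip in N (left out, the last holds). Time passes only in rows, so rows that do not move let the fingers close. It gives the time, the measured TCP pose, the force, the opening and the grip force at its end, in the units of the state.
- env.sense(): the state, without advancing time (a new reading comes with each control period).
- vision.camera(name): name is "scene" or "top" or "wrist"; returns a dict with "pixels" (384x512x3 uint8, red, green, blue), "camera_matrix" (3x3 intrinsics, pixels), "pose" (4x4, takes a point from camera to world coordinates); the wrist camera has in their place "hand_eye" (4x4, takes a point from camera to tool coordinates, whose origin is the TCP and whose axes are the flange's). Camera axes: x right, y down, z forward; pixel columns grow to the right and rows downward; lengths in m; the calibration is good to about 2 mm. The wrist camera is an equidistant fisheye: a pixel r from the principal point sees the ray r / f radians off the axis. A picture is of the moment at which its call begins: read the wrist's pose just before it. There is no depth.
- workorder.finish_job(): hands the job in; it is judged then, once.
The state is a dict: "clock": time; "joint_pos": joint angles; "joint_vel": joint speeds; "effort": joint torques, N m; "tool_pos": TCP position; "eef_rot": TCP orientation; "force": force on the tool from outside, world axes, zero at the start; "moment": the same for the moment, N m; "grip_width": opening from 0.0 (shut) to 1.0 (fully open); "grasp_force": force on a finger pad.
Only numpy, scipy, OpenCV 4.12 (cv2) and the standard library are available. Lean on these libraries where they do the work, as an engineer would, in place of code of your own. Each camera call takes 0.05 s, during which the arm holds its last target. There are 200 camera calls.

## Task

Swing the bench magnifier so that its lens stands over the open tray with the specimen slide: pull up the spring plunger's black knob on the swing arm, turn the arm to the next hole on that side, and let the plunger snap fully home in it.

Things in the scene. Friction and masses are not known exactly. Their poses are not given: they have to be found in the camera images.
- knob (a point): Centre of the plunger's black knob, an upright cylinder 30 mm in diameter, 26 mm high, centre 111 mm above the bench when home, on the swing arm's end nearer the robot. Under it a steel barrel 22 mm in diameter (top 19 mm below the knob's centre) and the arm, a bar 28 mm wide (top 37 mm below). It does not spin on the arm. The small steel cap at the pivot is not the plunger.
- plunger (a joint): Lift of the plunger, m: 0 = home in a hole, 0.028 = upper stop; a spring presses it down with 7 N (home) to 13 N. Its 12 mm round-nosed pin must be lifted 15 mm to clear the fixed sector under it; 20 mm is comfortable. The holes have wide countersunk mouths: let go within 8 mm of a hole's centre, the spring draws pin and arm in. While home, the arm is locked with 1 degree of play.
- swing (a joint): Angle of the swing arm about its vertical pivot, rad, anticlockwise seen from above. The sector has three holes: the middle one at 0, where the plunger starts, and one 40 degrees (0.698 rad) to each side. The arm turns lightly and stops at 0.9 rad either way.
- lens (a point): Centre of the magnifier's round lens (black frame 106 mm in diameter, 112 mm above the bench) at the far end of the swing arm. Seen from above, knob, pivot and lens lie on a straight line: the pivot is between them, 100 mm from the knob and 160 mm from the lens, so the knob goes to one side as the lens goes to the other.
- slide (a point): Centre of the glass specimen slide (76 x 26 mm), 15 mm above the bench, on a dark holder in an open white enamel tray 110 mm square, 22 mm high, fixed. It lies to the left or right beyond the pivot, within 10 mm of below the lens's place when the plunger is in the hole for that side. On the other side lies a like tray with its lid on.

How it is judged:
On the way:
1. the plunger is pulled up out of its hole (value of joint plunger above 0.011 m), for 0.1 s.
At the end, for the whole second after the job is handed in: The lens centre is within 25 mm, seen from above, of the slide's centre, and the plunger is home in the hole there, lifted by less than 4 mm (horizontal distance between lens and slide below 0.025 m and value of joint plunger below 0.004 m); the robot touches nothing.
It also fails if it takes over 32 s, if anything falls off the work surface, if the arm or the gripper's body presses on something with over 40 N, if the wrist force passes 120 N, or if a joint passes its speed limit or range.

## Working session

There is one attempt and no reset: what is moved stays moved. The work goes in short steps, Python scripts to look and compute and a tool call to move; the robot and the scene stay as the last step left them, time stands still between calls to the robot, and variables do not carry over. Pictures are saved under pics/ and viewed, at most 10 in all, crops included, and the job is handed in when it is done.

Besides the shell and the picture viewer there is one more tool, called as name(argument=value, ...) on one line, values as JSON. send_rows: Moves the arm, as the interface text tells. Its arguments: {"type":"object","properties":{"steps":{"type":"array"},"force":{"type":"number"}},"required":["steps"]}

```bash
mkdir -p pics; python3 - <<'E'
from plant import env, vision
import cv2,pickle,numpy as np
s=env.sense();print(s)
d={}
for n in("top","scene"):
    c=vision.camera(n);d[n]=c;print(n,c["camera_matrix"].tolist(),np.round(c["pose"],3).tolist())
pickle.dump(d,open("c.pkl","wb"))
for n in d: cv2.imwrite(f"pics/{n}0.png",d[n]["pixels"][:,:,::-1])
E
```

```text
{'clock': 0.0, 'joint_pos': array([-1.36751790e+00,  5.28442529e-01,  1.43387801e+00,  4.18833124e-05,
        1.18139275e+00, -1.78476835e-01]), 'joint_vel': array([-2.67225199e-04,  3.28731089e-04, -1.18074536e-05, -1.24491592e-03,
       -1.06731832e-03,  5.81876099e-05]), 'effort': array([ 1.56794413e-04, -4.40042102e+01, -1.76592761e+01,  6.33917539e-02,
        5.82741061e-02, -1.61980224e-04]), 'tool_pos': array([ 0.23275423, -0.57930331,  0.23559385]), 'eef_rot': array([-1.06047814e-03,  9.81839069e-01,  1.89712725e-01,  6.21547658e-06]), 'force': array([-0.04083598, -0.16587699, -0.15079696]), 'moment': array([ 0.0151515 , -0.01422945, -0.07287984]), 'grasp_force': 0.0, 'grip_width': 0.9989794668168325}
top [[496.88031590433417, 0.0, 257.3473892684958], [0.0, 496.88031590433417, 184.45712902611035], [0.0, 0.0, 1.0]] [[0.002, -0.995, 0.097, 0.579], [-1.0, -0.003, -0.008, 0.017], [0.008, -0.097, -0.995, 0.787], [0.0, 0.0, 0.0, 1.0]]
scene [[460.6259519282102, 0.0, 262.95249263631297], [0.0, 460.6259519282102, 185.45946483603296], [0.0, 0.0, 1.0]] [[0.794, 0.311, -0.522, 1.078], [0.607, -0.435, 0.665, -0.504], [-0.02, -0.845, -0.534, 0.535], [0.0, 0.0, 0.0, 1.0]]
```

View pics/top0.png

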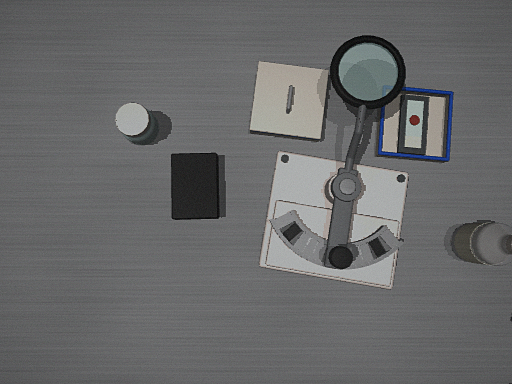

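View pics/scene0.png

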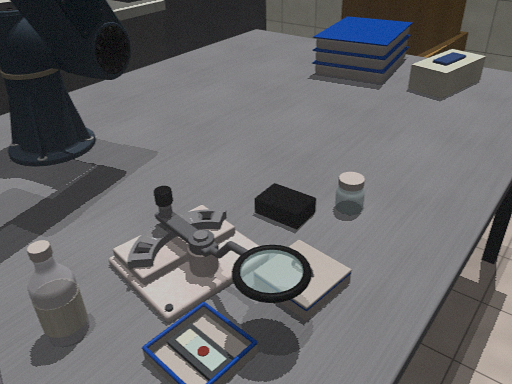

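The top view shows the knob at (341,257), the pivot cap at (346,186), the lens at (368,72) and the open tray's slide at (414,121), on the right (−y). The lens must therefore swing clockwise, and the knob goes left (+y).

```bash
cat > h.py <<'E'
import numpy as np,cv2
def ray(c,uv,z):
    K=c["camera_matrix"];T=np.array(c["pose"]);d=T[:3,:3]@np.linalg.solve(K,[*uv,1.]);o=T[:3,3]
    return o+d*(z-o[2])/d[2]
def blob(m,near):
    n,l,s,ce=cv2.connectedComponentsWithStats(m.astype(np.uint8))
    i=1+np.argmin(np.hypot(*(ce[1:]-near).T)+1e3*(s[1:,4]<40));return ce[i],s[i]
E
python3 - <<'E'
import pickle;from h import *
d=pickle.load(open("c.pkl","rb"));c=d["top"];p=c["pixels"].astype(int)
roi=p.max(2)<38
k,s=blob(roi,(341,257));print(k,s)
r,s2=blob(roi,(368,72));print(r,s2)
hs=cv2.cvtColor(c["pixels"],cv2.COLOR_RGB2HSV)
red,s3=blob((p[...,0]>p[...,1]+60),(414,121));print(red,s3)
kn=ray(c,k,.118);le=ray(c,(s2[0]+s2[2]/2-.5,s2[1]+s2[3]/2-.5),.112);sl=ray(c,red,.015)
print("knob",kn,"lens",le,"slide",sl,np.linalg.norm(kn-le))
u=(le-kn)[:2];u/=np.hypot(*u);pv=(kn[:2]+u*100e-3+le[:2]-u*160e-3)/2;print("piv",pv,"dir deg",np.degrees(np.arctan2(u[1],u[0])))
a=np.arctan2(u[1],u[0])
for t in(-40,):
    b=a+np.radians(t);w=np.array([np.cos(b),np.sin(b)]);print(t,"knob",pv-.1*w,"lens",pv+.16*w)
# scene check of knob
c2=d["scene"];k2,s=blob(c2["pixels"].max(2)<40,(164,197));print(k2,s,ray(c2,k2,.111))
E
```

```text
[341.15566038 256.63679245] [329 246  24  23 212]
[367.16381579  72.33815789] [ 330   36   75   73 1520]
[413.95744681 119.76595745] [410 116   9   9  47]
knob [ 0.54819362 -0.10004969  0.118     ] lens [ 0.80363927 -0.140971    0.112     ] slide [ 0.75846302 -0.23672111  0.015     ] 0.25877217126866303
piv [ 0.64629413 -0.11576498] dir deg -9.101212282212016
-40 knob [ 0.58082165 -0.04017825] lens [ 0.7510501  -0.23670375]
[162.88339223 196.25441696] [154 186  19  21 283] [ 0.5471592  -0.10091352  0.111     ]
```

send_rows(force=50, steps=[{"fingers":1,"x":29.4,"y":-20.4,"z":0,"spin":0},{"fingers":1,"x":29.4,"y":-20.4,"z":0,"spin":0},{"fingers":1,"x":29.4,"y":-20.4,"z":0,"spin":0},{"fingers":1,"x":29.4,"y":-20.4,"z":0,"spin":0},{"fingers":1,"x":29.4,"y":-20.4,"z":0,"spin":0},{"fingers":1,"x":29.4,"y":-20.4,"z":0,"spin":0},{"fingers":1,"x":29.4,"y":-20.4,"z":0,"spin":0},{"fingers":1,"x":29.4,"y":-20.4,"z":0,"spin":0}])

```text
clock: 0.77
tool_pos: [0.3908, -0.3391, 0.2363]
eef_rot: [-0.0, 0.982, 0.19, -0.0]
force: [0.6, 0.6, -0.4]
grip_width: 0.998
grasp_force: 0.0
```

send_rows(steps=[{"fingers":1,"x":29.4,"y":-20.4,"z":0,"spin":0},{"fingers":1,"x":29.4,"y":-20.4,"z":0,"spin":0},{"fingers":1,"x":29.4,"y":-20.4,"z":0,"spin":0},{"fingers":1,"x":29.4,"y":-20.4,"z":0,"spin":0},{"fingers":1,"x":29.4,"y":-20.4,"z":0,"spin":0},{"fingers":1,"x":29.4,"y":-20.4,"z":0,"spin":0},{"fingers":1,"x":29.4,"y":-20.4,"z":0,"spin":0},{"fingers":1,"x":29.4,"y":-20.4,"z":0,"spin":0}])

```text
clock: 1.43
tool_pos: [0.5482, -0.1, 0.2362]
eef_rot: [-0.0, 0.982, 0.19, -0.0]
force: [0.1, -0.9, 0.1]
grip_width: 1.001
grasp_force: 0.0
```

send_rows(steps=[{"fingers":1,"x":0,"y":0,"z":0,"spin":6.2},{"fingers":1,"x":0,"y":0,"z":0,"spin":6.2},{"fingers":1,"x":0,"y":0,"z":0,"spin":6.2},{"fingers":1,"x":0,"y":0,"z":0,"spin":6.2},{"fingers":1,"x":0,"y":0,"z":0,"spin":6.2},{"fingers":1,"x":0,"y":0,"z":0,"spin":0},{"fingers":1,"x":0,"y":0,"z":0,"spin":0},{"fingers":1,"x":0,"y":0,"z":0,"spin":0}])

```text
clock: 2.1
tool_pos: [0.5476, -0.1018, 0.2363]
eef_rot: [-0.0, 0.997, -0.078, -0.0]
force: [0.0, 1.0, -0.1]
grip_width: 0.999
grasp_force: 0.0
```

```bash
python3 - <<'E'
from plant import env, vision
import cv2,numpy as np
s=env.sense();print(s["clock"],s["joint_pos"],s["tool_pos"],s["eef_rot"])
c=vision.camera("wrist");print({k:np.round(v,4).tolist() for k,v in c.items() if k!="pixels"})
cv2.imwrite("pics/w1.png",c["pixels"][:,:,::-1]);import pickle;pickle.dump((s,c),open("w1.pkl","wb"))
E
```

```text
2.1 [-3.84387718e-01  4.36484375e-01  1.60485444e+00 -2.93162164e-05
  1.10083602e+00  1.34345541e+00] [ 0.5476047  -0.101782    0.23632436] [-7.51914436e-05  9.96919100e-01 -7.84361068e-02 -2.81513446e-04]
{'camera_matrix': [[297.3186, 0.0, 252.6338], [0.0, 297.3186, 192.1548], [0.0, 0.0, 1.0]], 'hand_eye': [[0.0012, -0.9602, -0.2795, 0.0761], [1.0, 0.0012, 0.0004, -0.0006], [-0.0001, -0.2795, 0.9602, -0.1495], [0.0, 0.0, 0.0, 1.0]]}
```

View pics/w1.png

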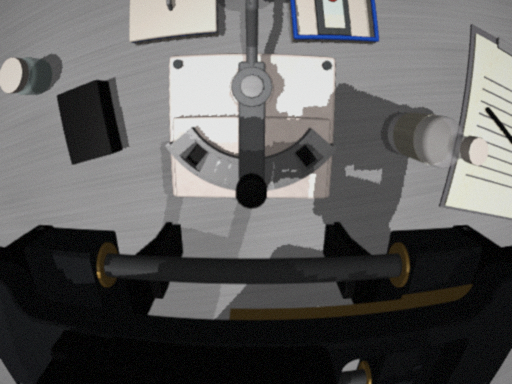

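The wrist view shows the knob at (251,188), centred between the fingers within about 3 mm, and the fingers are clear on both sides. I'll descend and grip.

send_rows(force=50, steps=[{"fingers":1,"x":-1,"y":-1,"z":25,"spin":0},{"fingers":1,"x":0,"y":0,"z":30,"spin":0},{"fingers":1,"x":0,"y":0,"z":30,"spin":0},{"fingers":1,"x":0,"y":0,"z":25,"spin":0},{"fingers":1,"x":0,"y":0,"z":17,"spin":0},{"fingers":1,"x":0,"y":0,"z":0,"spin":0},{"fingers":1,"x":0,"y":0,"z":0,"spin":0}])

```text
clock: 2.73
tool_pos: [0.5465, -0.1005, 0.1089]
eef_rot: [-0.0, 0.997, -0.079, -0.001]
force: [0.4, -0.2, 0.4]
grip_width: 1.001
grasp_force: 0.0
```

send_rows(steps=[{"fingers":0.2,"x":0,"y":0,"z":0,"spin":0},{"fingers":0.2,"x":0,"y":0,"z":0,"spin":0},{"fingers":0.2,"x":0,"y":0,"z":0,"spin":0},{"fingers":0.2,"x":0,"y":0,"z":0,"spin":0},{"fingers":0.2,"x":0,"y":0,"z":0,"spin":0},{"fingers":0.2,"x":0,"y":0,"z":0,"spin":0},{"fingers":0.2,"x":0,"y":0,"z":0,"spin":0},{"fingers":0.2,"x":0,"y":0,"z":0,"spin":0}])

```text
clock: 3.4
tool_pos: [0.547, -0.1006, 0.1096]
eef_rot: [0.0, 0.997, -0.08, 0.0]
force: [0.9, -0.6, -0.1]
grip_width: 0.479
grasp_force: 0.0
```

send_rows(steps=[{"fingers":0.2,"x":0,"y":0,"z":0,"spin":0},{"fingers":0.2,"x":0,"y":0,"z":0,"spin":0},{"fingers":0.2,"x":0,"y":0,"z":0,"spin":0},{"fingers":0.2,"x":0,"y":0,"z":0,"spin":0},{"fingers":0.2,"x":0,"y":0,"z":0,"spin":0},{"fingers":0.2,"x":0,"y":0,"z":0,"spin":0}])

```text
clock: 3.9
tool_pos: [0.5469, -0.1006, 0.1095]
eef_rot: [-0.0, 0.997, -0.08, -0.0]
force: [-1.2, 0.6, 0.5]
grip_width: 0.334
grasp_force: 50.0
```

Gripped (0.334 × 87 mm ≈ 29 mm). Next I'll lift 21 mm.

send_rows(steps=[{"fingers":0.2,"x":0,"y":0,"z":-5,"spin":0},{"fingers":0.2,"x":0,"y":0,"z":-5,"spin":0},{"fingers":0.2,"x":0,"y":0,"z":-5,"spin":0},{"fingers":0.2,"x":0,"y":0,"z":-6,"spin":0},{"fingers":0.2,"x":0,"y":0,"z":0,"spin":0},{"fingers":0.2,"x":0,"y":0,"z":0,"spin":0},{"fingers":0.2,"x":0,"y":0,"z":0,"spin":0}])

```text
clock: 4.48
tool_pos: [0.5469, -0.1006, 0.1303]
eef_rot: [-0.0, 0.997, -0.08, -0.0]
force: [3.5, -1.0, -11.3]
grip_width: 0.331
grasp_force: 50.0
```

send_rows(steps=[{"fingers":0.2,"x":0.06,"y":-3.49,"z":0,"spin":2},{"fingers":0.2,"x":0.06,"y":-3.49,"z":0,"spin":2},{"fingers":0.2,"x":0.06,"y":-3.49,"z":0,"spin":2},{"fingers":0.2,"x":0.06,"y":-3.49,"z":0,"spin":2},{"fingers":0.2,"x":0.06,"y":-3.49,"z":0,"spin":2},{"fingers":0.2,"x":0.06,"y":-3.49,"z":0,"spin":2},{"fingers":0.2,"x":0.06,"y":-3.49,"z":0,"spin":2},{"fingers":0.2,"x":0.06,"y":-3.49,"z":0,"spin":2},{"fingers":0.2,"x":0.06,"y":-3.49,"z":0,"spin":2},{"fingers":0.2,"x":0.06,"y":-3.49,"z":0,"spin":2}])

```text
clock: 5.32
tool_pos: [0.558, -0.0678, 0.1301]
eef_rot: [0.0, 0.968, -0.252, -0.0]
force: [2.1, -0.7, -11.3]
grip_width: 0.332
grasp_force: 50.0
```

send_rows(steps=[{"fingers":0.2,"x":0.06,"y":-3.49,"z":0,"spin":2},{"fingers":0.2,"x":0.06,"y":-3.49,"z":0,"spin":2},{"fingers":0.2,"x":0.06,"y":-3.49,"z":0,"spin":2},{"fingers":0.2,"x":0.06,"y":-3.49,"z":0,"spin":2},{"fingers":0.2,"x":0.06,"y":-3.49,"z":0,"spin":2},{"fingers":0.2,"x":0.06,"y":-3.49,"z":0,"spin":2},{"fingers":0.2,"x":0.06,"y":-3.49,"z":0,"spin":2},{"fingers":0.2,"x":0.06,"y":-3.49,"z":0,"spin":2},{"fingers":0.2,"x":0.06,"y":-3.49,"z":0,"spin":2},{"fingers":0.2,"x":0.06,"y":-3.49,"z":0,"spin":2}])

```text
clock: 6.15
tool_pos: [0.5797, -0.0409, 0.1299]
eef_rot: [0.0, 0.909, -0.416, -0.001]
force: [2.5, -1.3, -12.1]
grip_width: 0.331
grasp_force: 50.0
```

send_rows(steps=[{"fingers":0.2,"x":0,"y":0,"z":0,"spin":0},{"fingers":0.2,"x":0,"y":0,"z":0,"spin":0},{"fingers":0.2,"x":0,"y":0,"z":0,"spin":0}])

```text
clock: 6.4
tool_pos: [0.5797, -0.0409, 0.1301]
eef_rot: [0.0, 0.91, -0.415, -0.001]
force: [2.0, 0.0, -12.3]
grip_width: 0.331
grasp_force: 50.0
```

```bash
python3 - <<'E'
from plant import env, vision
import cv2;from h import *
s=env.sense();print(s["clock"],s["tool_pos"],s["eef_rot"],s["force"])
c=vision.camera("top");cv2.imwrite("pics/t2.png",c["pixels"][:,:,::-1])
E
```

```text
6.4 [ 0.57970125 -0.04087246  0.13013649] [ 1.22862322e-04  9.09675401e-01 -4.15319478e-01 -6.16696278e-04] [ 2.00439685e+00  5.39577196e-03 -1.23445444e+01]
```

View pics/t2.png

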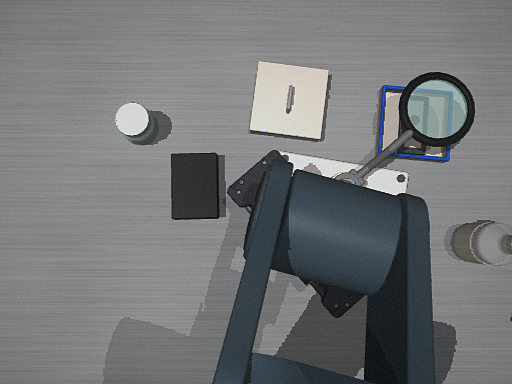

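The lens at (437,109) now stands over the open tray, and the arm angle is on target within about 1 mm. I'll lower part way, then release.

send_rows(steps=[{"fingers":0.2,"x":0,"y":0,"z":4,"spin":0},{"fingers":0.2,"x":0,"y":0,"z":4,"spin":0},{"fingers":0.2,"x":0,"y":0,"z":4,"spin":0},{"fingers":0.2,"x":0,"y":0,"z":0,"spin":0},{"fingers":0.2,"x":0,"y":0,"z":0,"spin":0}])

```text
clock: 6.87
tool_pos: [0.5798, -0.0408, 0.1182]
eef_rot: [0.0, 0.91, -0.416, -0.001]
force: [0.4, 0.4, -9.5]
grip_width: 0.33
grasp_force: 50.0
```

send_rows(steps=[{"fingers":1,"x":0,"y":0,"z":0,"spin":0},{"fingers":1,"x":0,"y":0,"z":0,"spin":0},{"fingers":1,"x":0,"y":0,"z":0,"spin":0},{"fingers":1,"x":0,"y":0,"z":0,"spin":0},{"fingers":1,"x":0,"y":0,"z":0,"spin":0},{"fingers":1,"x":0,"y":0,"z":0,"spin":0},{"fingers":1,"x":0,"y":0,"z":0,"spin":0},{"fingers":1,"x":0,"y":0,"z":0,"spin":0},{"fingers":1,"x":0,"y":0,"z":0,"spin":0},{"fingers":1,"x":0,"y":0,"z":0,"spin":0}])

```text
clock: 7.7
tool_pos: [0.5802, -0.0409, 0.1185]
eef_rot: [-0.0, 0.91, -0.416, -0.0]
force: [-0.6, -0.6, -0.0]
grip_width: 0.969
grasp_force: 0.0
```

send_rows(steps=[{"fingers":1,"x":0,"y":0,"z":-10,"spin":0},{"fingers":1,"x":0,"y":0,"z":-20,"spin":0},{"fingers":1,"x":0,"y":0,"z":-30,"spin":0},{"fingers":1,"x":0,"y":0,"z":-30,"spin":0},{"fingers":1,"x":0,"y":0,"z":-10,"spin":0},{"fingers":1,"x":0,"y":0,"z":0,"spin":0},{"fingers":1,"x":0,"y":0,"z":0,"spin":0},{"fingers":1,"x":0,"y":0,"z":0,"spin":0}])

```text
clock: 8.37
tool_pos: [0.579, -0.0406, 0.2172]
eef_rot: [0.0, 0.91, -0.416, -0.002]
force: [0.6, -0.0, -0.2]
grip_width: 1.002
grasp_force: 0.0
```

```bash
python3 - <<'E'
from plant import env, vision
import cv2;from h import *
s=env.sense();print(s["clock"],s["tool_pos"],s["force"])
c=vision.camera("top");k,st=blob(c["pixels"].max(2)<38,(437,109));print(st)
print("lens",ray(c,(st[0]+st[2]/2-.5,st[1]+st[3]/2-.5),.112))
c=vision.camera("scene");cv2.imwrite("pics/s3.png",c["pixels"][:,:,::-1])
E
```

```text
8.3667 [ 0.57904719 -0.04059231  0.21716622] [ 0.58067973 -0.01184241 -0.24127789]
[ 399   72   76   75 1307]
lens [ 0.75127306 -0.2366381   0.112     ]
```

View pics/s3.png

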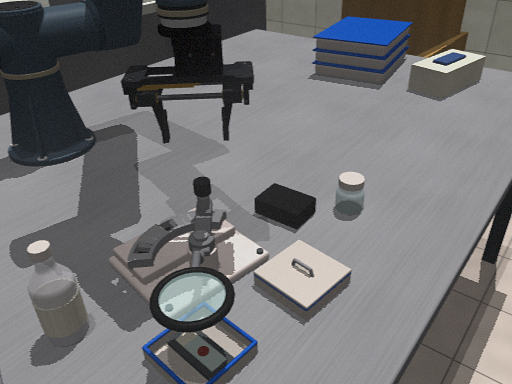

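The lens is about 7 mm from the slide's centre, and the gripper is clear. I'll check the knob height, at about (202,187) in this view.

```bash
python3 - <<'E'
from plant import vision
from h import *;import pickle
def proj(c,p):
    T=np.linalg.inv(c["pose"]);q=c["camera_matrix"]@(T[:3,:3]@p+T[:3,3]);return q[:2]/q[2]
o=pickle.load(open("c.pkl","rb"))["scene"];c=vision.camera("scene")
for cc,n,xy in((o,(164,197),(.5477,-.1005)),(c,(202,187),(.5808,-.0402))):
    print(blob(cc["pixels"].max(2)<40,n),[proj(cc,np.array([*xy,z])) for z in(.111,.121,.131)])
E
```

```text
(array([162.88339223, 196.25441696]), array([154, 186,  19,  21, 283], dtype=int32)) [array([163.28863028, 196.24753955]), array([162.47239724, 191.24493529]), array([161.64470388, 186.17209195])]
(array([201.80082988, 187.15767635]), array([194, 177,  17,  20, 241], dtype=int32)) [array([202.61108702, 186.70027993]), array([202.08465657, 181.77768027]), array([201.55104994, 176.78797675])]
```

The knob projects at its home height (row 187.2 seen, 186.7 expected), so the plunger is home.

```bash
python3 -c "
from plant import workorder;print(workorder.finish_job())"
```

```text
the job is handed in; nothing more can be done
None
```

The job is handed in at about 8.5 s: the plunger is home in the right-hand hole, the lens measures about 7 mm from the slide's centre, and the gripper is clear; no verdict was returned.

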